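# Dry run over the glue groove, then sign it off

## Robot

A 6-joint arm with a two-finger parallel gripper is mounted at the origin on the work surface. World frame = base frame: x ahead of the robot, y to its left, z up, the work surface at z = 0. Lengths are in m, angles in rad, forces in N, time in s.
With the tool pointing down it reaches from about 0.25 to 0.775 m from the base axis. Payload 4 kg.
Tool frame: the origin (TCP) lies at the very end of the fingers, on their centre line; the grasp point (between the pads) lies 19 mm behind it; x points along the fingers, y is the direction in which the jaws open and shut, and the axes are right-handed (so a half turn about x gives the same grasp; the last joint's range is limited). The gripper opens to 94 mm and grips with 3 to 60 N. Pads are 16 mm wide; open, the fingers measure 119 mm over their backs; the gripper's body (75 mm by 177 mm) begins 78 mm behind the grasp point.
Start: joints at [1.192, 0.087, 1.371, -0, 1.684, -0.103], TCP at [0.15, 0.529, 0.206] pointing down, gripper open.
Joint ranges: [-3.1, 3.1], [-0.76, 2.03], [0.27, 2.55], [-1.08, 4.22], [0.17, 2.65], [-2.57, 2.57]. Speed limits (rad/s): [2.79, 2.79, 3.14, 3.14, 3.14, 3.14].

## Interface

Orientations are given as [roll, pitch, yaw] about the fixed x, y, z axes, in that order (R = Rz(yaw) Ry(pitch) Rx(roll)).
In Python, from bench import robot gives the robot as it stands.
- The arm moves only by the tool carry_out, never from a script. Its argument "targets" is a list of rows, each a list of 5 numbers: the closure, from 0 (fully open) to 1 (shut), then the shift along the tool's x, y, z in cm, then the turn about the tool's x in degrees. In form: [[fingers, tx, ty, tz, turn], ...]. A call has 1 to 20 rows; each row shifts and turns the commanded pose from where the row before left it, along the tool's axes as they then stand; what a row does not reach is not made up. A row lasts 1/10 s, in which the tool goes at most 50 mm and 8.59 degrees, less where a joint would pass 70% of its speed; a pose out of reach is approached as far as the arm can. A call is refused whole if a number of a shift passes 5 or a number of a turn 8.59, either way. A call with a gripper value outside its range is refused whole. The fingers move at their own pace and stop on an object; the grip force is fixed at half the most. Time passes only in rows, so rows that do not move let the fingers close. It gives the time, the measured TCP pose, the force and the opening at its end, in the units of the state.
- robot.get_obs(): the state, without advancing time (a new reading comes with each control period).
- robot.snapshot(name): name is "scene" or "top" or "wrist"; returns a dict with "image" (400x640x3 uint8, red, green, blue), "camera_matrix" (3x3 intrinsics, pixels), "pose" (4x4, takes a point from camera to world coordinates). Camera axes: x right, y up, looking along -z (the intrinsics and any distortion apply to the point x, -y, -z); pixel columns grow to the right and rows downward; lengths in m; the calibration is good to about 2 mm. A picture is of the moment at which its call begins. There is no depth.
- robot.close_job(): hands the job in, once; it reports no verdict.
The state is a dict: "time": time; "joint_positions": joint angles; "qvel": joint speeds; "joint_torque": joint torques, N m; "tool_pos": TCP position; "ee_rot": TCP orientation; "wrist_force": force on the tool from outside, world axes, zero at the start; "wrist_torque": the same for the moment, N m; "width": finger opening in m.
Only numpy, scipy, OpenCV 4.12 (cv2) and the standard library are available. Lean on these libraries where they do the work, as an engineer would, in place of code of your own. Each camera call takes 0.05 s, during which the arm holds its last target. There are 200 camera calls.

## Task

Make a dry run of the glue path on the aluminium plate with the J-shaped groove: with the closed fingertips pointing down and held about 15 mm above the plate, never touching it, follow the groove slowly and without leaving its line, from the end of the long straight leg round the bend to the end of the short leg. Only then sign it off by pushing the toggle lever on the small grey box right over, away from the robot, to its other stop. Leave both plates and everything else lying about where they are; nothing has to be grasped.

Things in the scene. Friction and masses are not known exactly. Their poses are not given: they have to be found in the camera images.
- jplate: the work: loose flat aluminium plate, 190 (its x) x 120 (y) x 12 mm, 0.7 kg, at any yaw, left or right of the lever box. A dark flush 6 mm groove like a letter J runs in its top. Origin: centre of the underside. Plate x, y (mm): long leg from its end (-75, -35) to (40, -35); half circle of radius 35 about (40, 0) through (75, 0) to (40, 35); short leg to its end (-20, 35)
- oplate: the other plate, same size and material, but with a closed round groove (a ring 80 mm across); not to be worked on; origin: centre of the underside
- groove0 (a point): point 0 of 0 to 8, evenly spaced 36 mm along the J groove, on the plate's top face (12 mm above the table), at plate x, y = (-75.0, -35.0) mm (the end of the long leg: start here); axes as the plate's
- groove1 (a point): point 1 of 0 to 8, evenly spaced 36 mm along the J groove, on the plate's top face (12 mm above the table), at plate x, y = (-39.4, -35.0) mm; axes as the plate's
- groove2 (a point): point 2 of 0 to 8, evenly spaced 36 mm along the J groove, on the plate's top face (12 mm above the table), at plate x, y = (-3.8, -35.0) mm; axes as the plate's
- groove3 (a point): point 3 of 0 to 8, evenly spaced 36 mm along the J groove, on the plate's top face (12 mm above the table), at plate x, y = (31.9, -35.0) mm; axes as the plate's
- groove4 (a point): point 4 of 0 to 8, evenly spaced 36 mm along the J groove, on the plate's top face (12 mm above the table), at plate x, y = (64.7, -24.8) mm; axes as the plate's
- groove5 (a point): point 5 of 0 to 8, evenly spaced 36 mm along the J groove, on the plate's top face (12 mm above the table), at plate x, y = (74.1, 8.0) mm; axes as the plate's
- groove6 (a point): point 6 of 0 to 8, evenly spaced 36 mm along the J groove, on the plate's top face (12 mm above the table), at plate x, y = (51.0, 33.2) mm; axes as the plate's
- groove7 (a point): point 7 of 0 to 8, evenly spaced 36 mm along the J groove, on the plate's top face (12 mm above the table), at plate x, y = (15.6, 35.0) mm; axes as the plate's
- groove8 (a point): point 8 of 0 to 8, evenly spaced 36 mm along the J groove, on the plate's top face (12 mm above the table), at plate x, y = (-20.0, 35.0) mm (the end of the short leg: finish here); axes as the plate's
- lever_base: fixed grey lever box, 70 (its x) x 50 x 25 mm, near the middle between the two plates; origin: centre of the underside; its x axis points more or less away from the robot and is the direction in which the lever has to be pushed
- lever (a joint): angle of the toggle lever on the box (rad): about 0 to 0.15 at the start, when it leans towards the robot (towards the box's -x); 1.0 when fully over to the other stop (towards the box's +x). It pivots 22 mm above the table at the middle of the box about the box's y axis, needs about 1 N at its ball and stays where it is left
- lever_tip (a point): centre of the lever's black ball, 26 mm across, 70 mm from the pivot, about 83 mm above the table at either stop and 92 mm upright; travels about 67 mm along the box's x from stop to stop
- standoff1: standoff, upright on the J plate: brass, 14 mm across, 25 mm tall, between the two legs of the J (loose, topples if bumped); origin at its foot; bystander
- standoff2: identical standoff upright on the plate with the ring groove; origin at its foot; bystander
- driver: screwdriver with grey handle, 200 mm long, 26 mm thick, lying crosswise beyond the lever box; origin under its middle, x along its shank; bystander
- grease: small white jar, 60 mm across, 60 mm tall; origin at its foot; bystander
- relay: grey relay module, 60 x 24 x 62 mm; origin at its foot; bystander
- jaw: L-shaped steel gripper jaw, 50 x 30 x 42 mm; origin at its foot; bystander
- collar: steel shaft collar, 40 mm across, 14 mm high; origin at its foot; bystander
- sensor: threaded steel sensor with two nuts, lying, 54 mm long, 19 mm high; origin at its foot; bystander
Not all that is in view belongs to the job. Leave any blue or yellow look-alike of the jplate alone.

How it is judged:
On the way, in this order (a step that is already met when the one before it is completed fails the run):
1. the fingertips are low over the end of the long leg of the J groove (within 12 mm sideways, grasp point less than 55 mm above the plate) (horizontal distance between the grasp point and groove0 below 0.012 m and z of the grasp point in the frame of groove0 below 0.055 m), for 0.1 s.
2. the fingertips are low over groove point 1 of the J groove (within 12 mm sideways, grasp point less than 55 mm above the plate) (horizontal distance between the grasp point and groove1 below 0.012 m and z of the grasp point in the frame of groove1 below 0.055 m), for 0.1 s.
3. the fingertips are low over groove point 2 of the J groove (within 12 mm sideways, grasp point less than 55 mm above the plate) (horizontal distance between the grasp point and groove2 below 0.012 m and z of the grasp point in the frame of groove2 below 0.055 m), for 0.1 s.
4. the fingertips are low over groove point 3 of the J groove (within 12 mm sideways, grasp point less than 55 mm above the plate) (horizontal distance between the grasp point and groove3 below 0.012 m and z of the grasp point in the frame of groove3 below 0.055 m), for 0.1 s.
5. the fingertips are low over groove point 4 of the J groove (within 12 mm sideways, grasp point less than 55 mm above the plate) (horizontal distance between the grasp point and groove4 below 0.012 m and z of the grasp point in the frame of groove4 below 0.055 m), for 0.1 s.
6. the fingertips are low over groove point 5 of the J groove (within 12 mm sideways, grasp point less than 55 mm above the plate) (horizontal distance between the grasp point and groove5 below 0.012 m and z of the grasp point in the frame of groove5 below 0.055 m), for 0.1 s.
7. the fingertips are low over groove point 6 of the J groove (within 12 mm sideways, grasp point less than 55 mm above the plate) (horizontal distance between the grasp point and groove6 below 0.012 m and z of the grasp point in the frame of groove6 below 0.055 m), for 0.1 s.
8. the fingertips are low over groove point 7 of the J groove (within 12 mm sideways, grasp point less than 55 mm above the plate) (horizontal distance between the grasp point and groove7 below 0.012 m and z of the grasp point in the frame of groove7 below 0.055 m), for 0.1 s.
9. the fingertips are low over the end of the short leg of the J groove (within 12 mm sideways, grasp point less than 55 mm above the plate) (horizontal distance between the grasp point and groove8 below 0.012 m and z of the grasp point in the frame of groove8 below 0.055 m), for 0.1 s.
10. the toggle lever is pushed over (value of joint lever above 0.88 rad), for 0.2 s.
At the end, for the whole second after the job is handed in: The lever stands at its far stop (more than 0.88 of 1.0 rad); both plates are within 6 mm of where they lay and all bystanders within 15 mm of where they were, those that stood still standing (value of joint lever above 0.88 rad and distance of each of jplate, oplate from where it was at the start of the episode below 0.006 m and distance of each of standoff1, standoff2, driver, grease, relay, jaw, collar, sensor from where it was at the start of the episode below 0.015 m and angle between each of standoff1, standoff2, grease, relay, jaw's own z axis and vertical below 0.3 rad); the robot touches nothing.
It fails at once if a plate is touched by the robot (contact force between any of the fingers, the arm and jplate above 0.5 N or contact force between any of the fingers, the arm and oplate above 0.5 N).
It fails at once if the fingertips stray low over the J plate well off the groove (more than 30 mm from every groove point) (z of the grasp point in the frame of jplate between 0 and 0.055 m and x of the grasp point in the frame of jplate between -0.095 and 0.095 m and y of the grasp point in the frame of jplate between -0.06 and 0.06 m and horizontal distance between the grasp point and groove0 above 0.03 m and horizontal distance between the grasp point and groove1 above 0.03 m and horizontal distance between the grasp point and groove2 above 0.03 m and horizontal distance between the grasp point and groove3 above 0.03 m and horizontal distance between the grasp point and groove4 above 0.03 m and horizontal distance between the grasp point and groove5 above 0.03 m and horizontal distance between the grasp point and groove6 above 0.03 m and horizontal distance between the grasp point and groove7 above 0.03 m and horizontal distance between the grasp point and groove8 above 0.03 m).
It fails at once if a plate is shifted or lifted (not (distance of each of jplate, oplate from where it was at the start of the episode below 0.006 m)).
It fails at once if a bystander is moved, lifted or tipped over (not (distance of each of standoff1, standoff2, driver, grease, relay, jaw, collar, sensor from where it was at the start of the episode below 0.015 m and angle between each of standoff1, standoff2, grease, relay, jaw's own z axis and vertical below 0.3 rad)).
It also fails if it takes over 61 s, if anything falls off the work surface, if the arm or the gripper's body presses on something with over 40 N, if the wrist force passes 120 N, or if a joint passes its speed limit or range.

## Working session

There is one attempt and no reset: what is moved stays moved. The work goes in short steps, Python scripts to look and compute and a tool call to move; the robot and the scene stay as the last step left them, time stands still between calls to the robot, and variables do not carry over. Pictures are saved under pics/ and viewed, about 8 in all and at most 12, crops included, and the job is handed in when it is done.

Besides the shell and the picture viewer there is one more tool, called after ">>>" in YAML: its name, and indented under it one key for each argument. carry_out: Moves the arm, as the interface text tells. Its arguments: {"type":"object","properties":{"targets":{"type":"array","items":{"type":"array","items":{"type":"number"}}}},"required":["targets"]}

```bash
mkdir -p pics
python3 - <<'E'
from bench import robot
import cv2,numpy as np
o=robot.get_obs();print(o)
for n in("scene","top"):
    s=robot.snapshot(n);cv2.imwrite(f"pics/{n}0.png",s["image"][:,:,::-1]);np.savez(f"{n}0.npz",**s);print(n,s["camera_matrix"],s["pose"],[k for k in s])
E
```

```text
{'time': 0.0, 'joint_positions': array([ 1.19191247e+00,  8.79515006e-02,  1.37224607e+00,  5.85135713e-06,
        1.68362197e+00, -1.03109490e-01]), 'qvel': array([-2.13533499e-03, -1.81096461e-03,  8.08214742e-05, -3.89343037e-04,
       -1.70892473e-03, -2.93815158e-04]), 'joint_torque': array([-1.56780137e-03, -3.40171087e+01, -3.02427471e+01,  7.15288217e-02,
        3.29885725e-02, -1.67800613e-04]), 'tool_pos': array([0.14956093, 0.52869538, 0.20431027]), 'ee_rot': array([-1.67651735,  1.56856943, -1.95229107]), 'wrist_force': array([ 0.92981497, -0.07803315, -0.2449888 ]), 'wrist_torque': array([-0.00242386, -0.00904448,  0.0195052 ]), 'width': 0.09417294593847547}
scene [[435.58434608   0.         324.89833021]
 [  0.         435.58434608 200.00334955]
 [  0.           0.           1.        ]] [[-0.81028659 -0.43435084  0.39341453  1.02540644]
 [ 0.58603251 -0.59913618  0.54552887  0.72177538]
 [-0.00124205  0.67258843  0.74001572  1.07025943]
 [ 0.          0.          0.          1.        ]] ['image', 'camera_matrix', 'pose']
top [[503.14336947   0.         320.48785136]
 [  0.         503.14336947 204.48884566]
 [  0.           0.           1.        ]] [[ 0.02740844  0.98941745 -0.14248467  0.32313641]
 [-0.99955887  0.0254957  -0.01523293 -0.02518425]
 [-0.01143898  0.14283933  0.98967978  1.50762999]
 [ 0.          0.          0.          1.        ]] ['image', 'camera_matrix', 'pose']
```

View pics/top0.png

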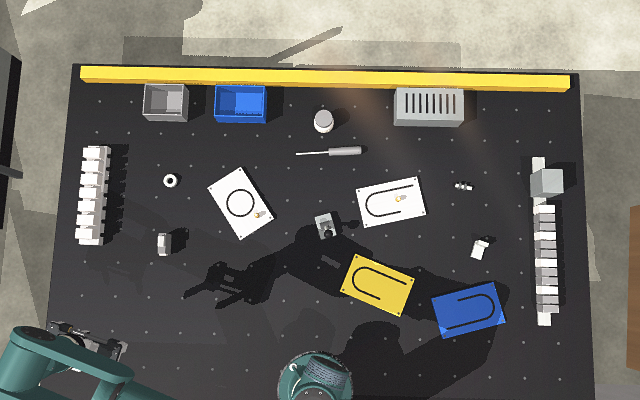

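View pics/scene0.png

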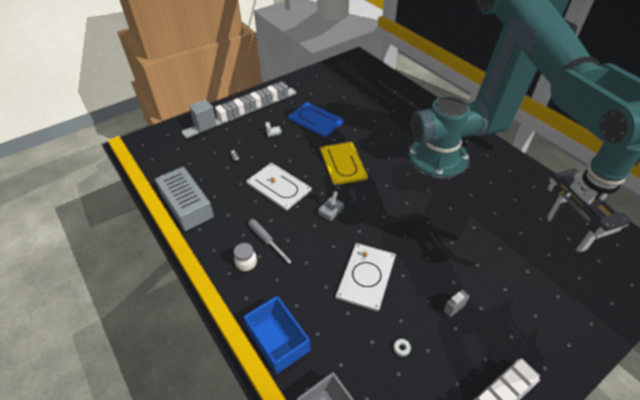

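The top view shows three J plates: aluminium at (391,202), yellow at (377,284) and blue at (468,310). The aluminium one, with the brass standoff, is the work. The ring plate is at (240,203) and the lever box at (328,226). I'll check this in an enlarged crop.

Run:
```python
import cv2
a=cv2.imread("pics/top0.png")[165:245,310:440]
cv2.imwrite("pics/c1.png",cv2.resize(a,None,fx=6,fy=6,interpolation=cv2.INTER_CUBIC))
b=cv2.imread("pics/scene0.png")[150:225,240:350]
cv2.imwrite("pics/c2.png",cv2.resize(b,None,fx=7,fy=7,interpolation=cv2.INTER_CUBIC))
```

```text
(no output)
```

View pics/c1.png

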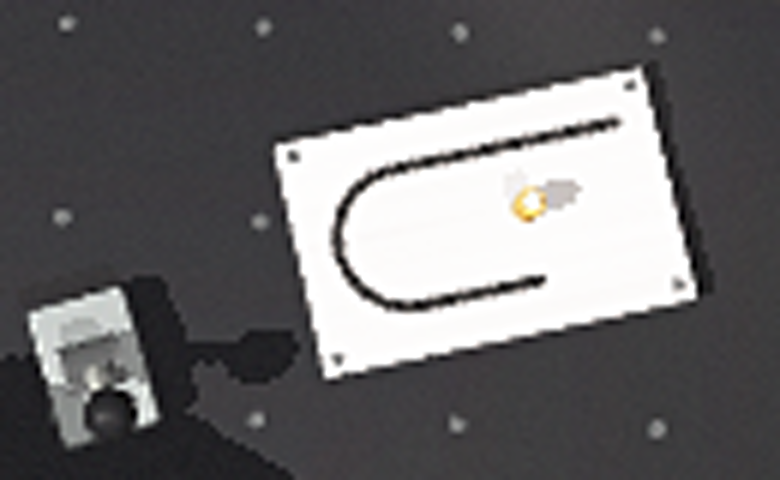

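View pics/c2.png

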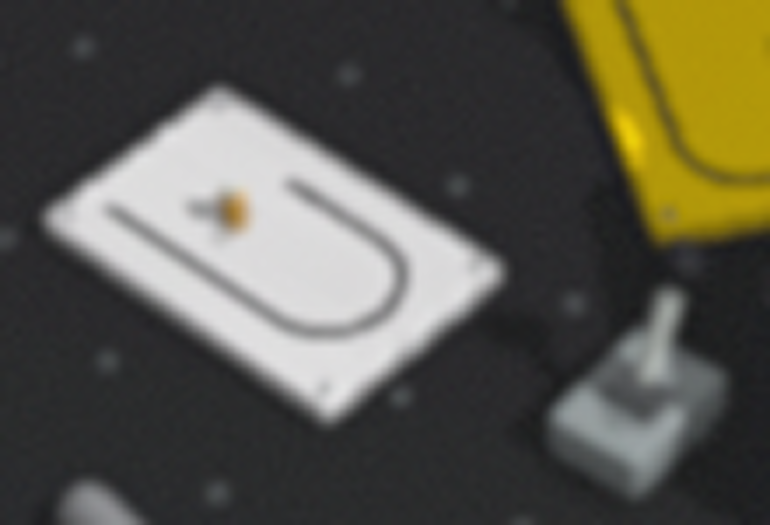

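The aluminium J plate is confirmed in both crops. In c1 the long-leg end is at (618,122), the short-leg end at (543,280) and the plate corners at (275,143), (640,68), (697,297), (325,380). The ball is at (110,410), and the box corners are near (28,312), (122,287), (160,420), (68,447).

```bash
cat > h.py <<'E'
import numpy as np,cv2
def ray(s,uv):
    K=s["camera_matrix"];P=s["pose"];uv=np.atleast_2d(uv).astype(float)
    d=np.c_[(uv[:,0]-K[0,2])/K[0,0],-(uv[:,1]-K[1,2])/K[1,1],-np.ones(len(uv))]
    return P[:3,3],d@P[:3,:3].T
def onz(s,uv,z):
    o,d=ray(s,uv);return o+d*((z-o[2])/d[:,2])[:,None]
def proj(s,X):
    K=s["camera_matrix"];P=s["pose"];c=(np.atleast_2d(X)-P[:3,3])@P[:3,:3]
    return np.c_[K[0,0]*c[:,0]/-c[:,2]+K[0,2],-K[1,1]*c[:,1]/-c[:,2]+K[1,2]]
def tri(s1,a,s2,b):
    o1,d1=ray(s1,a);o2,d2=ray(s2,b);d1,d2=d1[0],d2[0]
    t=np.linalg.lstsq(np.c_[d1,-d2],o2-o1,rcond=None)[0];p,q=o1+t[0]*d1,o2+t[1]*d2
    return (p+q)/2,np.linalg.norm(p-q)
def fit(M,W):
    m,w=M-M.mean(0),W-W.mean(0)
    th=np.arctan2((m[:,0]*w[:,1]-m[:,1]*w[:,0]).sum(),(m*w).sum())
    R=np.array([[np.cos(th),-np.sin(th)],[np.sin(th),np.cos(th)]])
    t=W.mean(0)-R@M.mean(0);return th,R,t,W-(M@R.T+t)
E
python3 - <<'E'
from h import *
T=dict(np.load("top0.npz"));S=dict(np.load("scene0.npz"))
c1=lambda l:(np.array(l,float)+.5)/6-.5+[310,165]
c2=lambda l:(np.array(l,float)+.5)/7-.5+[240,150]
# long end, short end, corners: (+x,-y),(-x,-y),(-x,+y),(+x,+y)
M=np.array([[-75,-35],[-20,35],[95,-60],[-95,-60],[-95,60],[95,60],[75,0]])/1000
a=c1([(618,122),(543,280),(275,143),(640,68),(697,297),(325,380),(341,240)])
b=c2([(110,208),(290,183),(330,418),(45,212),(220,90),(503,268),(402,272)])
for s,p in((T,a),(S,b)):
    W=onz(s,p,.012)[:,:2];th,R,t,r=fit(M,W);print(th,t,(r*1000).round(1).tolist())
for i in range(7):print(tri(T,a[i],S,b[i]))
box=onz(T,c1([(28,312),(122,287),(160,420),(68,447)]),.025);print("box",box,box.mean(0))
print("tip",tri(T,c1([(110,410)]),S,c2([(672,300)])),onz(T,c1([(110,410)]),.083))
E
```

```text
1.8004219260094914 [ 0.55409123 -0.21213202] [[-0.0, -0.8], [-0.4, -1.3], [-0.8, -0.1], [-1.0, 1.9], [0.3, 0.9], [-2.8, 0.3], [4.7, -0.8]]
1.8306448860237918 [ 0.54493327 -0.21296143] [[1.9, -0.0], [3.0, 1.8], [7.6, 7.9], [-0.2, -3.4], [0.9, 2.5], [4.6, 6.8], [-17.7, -15.6]]
(array([ 0.60266683, -0.27603233,  0.01461976]), np.float64(0.004980978556897946))
(array([ 0.52198915, -0.23898004,  0.014553  ]), np.float64(0.004632118364450124))
(array([ 0.58746806, -0.10366192,  0.00849992]), np.float64(0.008282360819534604))
(array([ 0.63060626, -0.28702641,  0.01905323]), np.float64(0.0025305071081994433))
(array([ 0.5155157 , -0.31535812,  0.01600069]), np.float64(0.003948935452211124))
(array([ 0.46921816, -0.13127477,  0.01254979]), np.float64(0.005184941209845886))
(array([ 0.530591  , -0.13226419,  0.04776868]), np.float64(0.01519044730725926))
box [[ 0.49986469  0.01514856  0.025     ]
 [ 0.5135316  -0.03101281  0.025     ]
 [ 0.44809671 -0.05132388  0.025     ]
 [ 0.43361516 -0.00645239  0.025     ]] [ 0.47377704 -0.01841013  0.025     ]
tip (array([ 0.44727306, -0.02532442,  0.0673387 ]), np.float64(0.003767103179678359)) [[ 0.44731886 -0.02656315  0.083     ]]
```

```bash
cat >> h.py <<'E'
from scipy.spatial.transform import Rotation as Ro
def tool(o): return Ro.from_euler("xyz",o["ee_rot"]).as_matrix()
E
python3 - <<'E'
from h import *
from bench import robot
o=robot.get_obs();R=tool(o);print(R.round(3))
print(R.T@(np.array([.52,-.20,.22])-o["tool_pos"])*100)
E
```

```text
[[-0.001  0.272  0.962]
 [-0.002  0.962 -0.272]
 [-1.    -0.002 -0.   ]]
[ -1.45024458 -60.03651421  55.48609135]
```

>>> carry_out:
  targets:
    - [1,-0.2,0,0,7.6]
    - [1,-0.2,0,0,7.6]
    - [1,-0.2,0,0,7.6]
    - [1,-0.2,0,0,7.6]
    - [1,-0.2,0,0,7.6]
    - [1,-0.2,0,0,7.6]
    - [1,-0.2,0,0,7.6]
    - [1,-0.2,0,0,7.8]

```text
time: 0.9
tool_pos: [0.1497, 0.5289, 0.2209]
ee_rot: [-0.614, 1.569, -1.96]
wrist_force: [1.0, 0.9, -0.6]
width: 0.0335
```

Run:
```python
from h import *
from bench import robot
o=robot.get_obs();R=tool(o);print(R.round(3),o["joint_positions"],o["tool_pos"],o["width"])
print(R.T@(np.array([.52,-.20,.24])-o["tool_pos"])*100)
```

```text
[[-0.     0.975  0.223]
 [-0.001  0.223 -0.975]
 [-1.    -0.001  0.001]] [1.19189526e+00 8.51308252e-02 1.34271458e+00 1.37321550e-05
 1.71505353e+00 9.67076413e-01] [0.14965934 0.52892451 0.2208702 ] 0.033480699428834255
[-1.84324223 19.85061842 79.31611667]
```

>>> carry_out:
  targets:
    - [1,-0.1,1,3.96,0]
    - [1,-0.1,1,3.96,0]
    - [1,-0.1,1,3.96,0]
    - [1,-0.1,1,3.96,0]
    - [1,-0.1,1,3.96,0]
    - [1,-0.1,1,3.96,0]
    - [1,-0.1,1,3.96,0]
    - [1,-0.1,1,3.96,0]
    - [1,-0.1,1,3.96,0]
    - [1,-0.1,1,3.96,0]
    - [1,-0.1,1,3.96,0]
    - [1,-0.1,1,3.96,0]
    - [1,-0.1,1,3.96,0]
    - [1,-0.1,1,3.96,0]
    - [1,-0.1,1,3.96,0]
    - [1,-0.1,1,3.96,0]
    - [1,-0.1,1,3.96,0]
    - [1,-0.1,1,3.96,0]
    - [1,-0.1,1,3.96,0]
    - [1,0,0,0,0]

```text
time: 2.9
tool_pos: [0.5073, -0.1638, 0.2382]
ee_rot: [-1.78, 1.568, -3.125]
wrist_force: [-0.1, 0.3, -0.1]
width: 0.0005
```

Run:
```python
from h import *
from bench import robot
s=robot.snapshot("wrist");np.savez("w1.npz",**s);cv2.imwrite("pics/w1.png",s["image"][:,:,::-1])
o=robot.get_obs();print(o["joint_positions"],o["tool_pos"],o["width"]);print(s["pose"],s["camera_matrix"])
# predicted groove points from top fit
th,t=1.8004,np.array([.5541,-.2121])
g=np.array([[-75,-35],[40,-35],[75,0],[40,35],[-20,35]])/1000
W=g@np.array([[np.cos(th),np.sin(th)],[-np.sin(th),np.cos(th)]])+t
print(proj(s,np.c_[W,[.012]*5]).round(1))
```

```text
[-4.15467155e-01  4.48994861e-02  1.35026273e+00  1.12080848e-04
  1.74981681e+00 -6.42648203e-01] [ 0.5065574  -0.16156105  0.238695  ] 0.0004891486008516612
[[ 0.974748   -0.21680293 -0.05350533  0.49086224]
 [ 0.22328424  0.94278157  0.24760261 -0.09231204]
 [-0.00323713 -0.25329705  0.96738313  0.41776476]
 [ 0.          0.          0.          1.        ]] [[358.86773438   0.         320.69203281]
 [  0.         358.86773438 198.65097905]
 [  0.           0.           1.        ]]
[[378.5 276.4]
 [382.1 185.7]
 [352.4 155.7]
 [321.6 185.9]
 [321.8 234.8]]
```

View pics/w1.png

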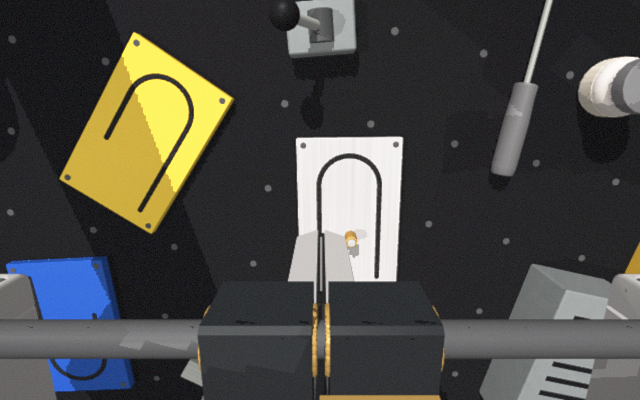

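The wrist view agrees with the fit from the top image to about 2 px (2 mm). The long-leg end is at (377,277) against a predicted (378,276), and the bend apex is at (350,155) against (352,156). The ball is at (285,14). The fingers are closed. Next I'll work out the path in tool axes.

Run:
```python
from h import *
from bench import robot
T=dict(np.load("top0.npz"));w=dict(np.load("w1.npz"))
c1=lambda l:(np.array(l,float)+.5)/6-.5+[310,165]
print("ball",tri(T,c1([(110,410)]),w,[[285,14]]))
M=np.array([[95,-60],[95,60],[75,0],[-75,-35]])/1e3
th,R2,t,r=fit(M,onz(w,[(403,137),(295.5,138),(350,155),(377,277)],.012)[:,:2]);print(th,t,r*1e3)
o=robot.get_obs();R=tool(o);print(R.round(3))
g=np.array([[-75,-35],[40,-35],[75,0],[40,35],[-20,35]])/1000
th=1.803;t=np.array([.5532,-.2123])
W=g@np.array([[np.cos(th),np.sin(th)],[-np.sin(th),np.cos(th)]])+t;W=np.c_[W,[.027]*5];print(W)
print(((W-o["tool_pos"])@R*100).round(2)); print((np.diff(W,axis=0)@R*100).round(2))
```

```text
ball (array([ 0.445692  , -0.02749705,  0.09225654]), np.float64(0.002495125243821995))
1.8083598301984012 [ 0.55145971 -0.21258983] [[-0.36344199  0.0168828 ]
 [-0.64129648  0.30672307]
 [ 0.4309363   0.77436936]
 [ 0.57380218 -1.09797523]]
[[-0.003  0.974  0.225]
 [ 0.001  0.225 -0.974]
 [-1.    -0.003 -0.002]]
[[ 0.60451985 -0.27723283  0.027     ]
 [ 0.57805575 -0.16531924  0.027     ]
 [ 0.5359408  -0.13931288  0.027     ]
 [ 0.50993444 -0.18142783  0.027     ]
 [ 0.52374179 -0.23981752  0.027     ]]
[[21.12  6.99 13.52]
 [21.15  6.94  2.02]
 [21.16  3.42 -1.46]
 [21.17 -0.06  2.06]
 [21.15 -0.03  8.06]]
[[ 2.00e-02 -6.00e-02 -1.15e+01]
 [ 2.00e-02 -3.52e+00 -3.48e+00]
 [ 0.00e+00 -3.48e+00  3.52e+00]
 [-1.00e-02  3.00e-02  6.00e+00]]
```

>>> carry_out:
  targets:
    - [1,0,1.4,2.7,0]
    - [1,0,1.4,2.7,0]
    - [1,0,1.4,2.7,0]
    - [1,0,1.4,2.7,0]
    - [1,0,1.4,2.7,0]
    - [1,3,0,0,0]
    - [1,3,0,0,0]
    - [1,3,0,0,0]
    - [1,3,0,0,0]
    - [1,3,0,0,0]
    - [1,2,0,0,0]
    - [1,1,0,0,0]
    - [1,0,0,0,0]
    - [1,0,0,0,0]

```text
time: 4.35
tool_pos: [0.6061, -0.2751, 0.0618]
ee_rot: [0.95, 1.569, -0.39]
wrist_force: [0.2, 0.1, -1.0]
width: 0.0007
```

Run:
```python
from h import *
from bench import robot
a=robot.snapshot("top");s=robot.snapshot("wrist")
x=cv2.resize(a["image"][165:245,330:450],None,fx=5,fy=5,interpolation=cv2.INTER_CUBIC)
y=cv2.resize(s["image"][80:350,220:540],(474,400))
cv2.imwrite("pics/near.png",np.hstack([cv2.resize(x,(320,213)),cv2.resize(y,(252,213))])[:,:,::-1])
im=s["image"].copy();cv2.imwrite("pics/w2.png",im[:,:,::-1])
o=robot.get_obs();R=tool(o);print(o["tool_pos"])
th=1.803;t=np.array([.5532,-.2123]);g=np.array([[-75,-35]])/1e3
W=g@np.array([[np.cos(th),np.sin(th)],[-np.sin(th),np.cos(th)]])+t
print((np.r_[W[0],.027]-o["tool_pos"])@R*100)
```

```text
[ 0.60663563 -0.27566435  0.06270892]
[ 3.57044313 -0.25162141  0.09620953]
```

View pics/w2.png

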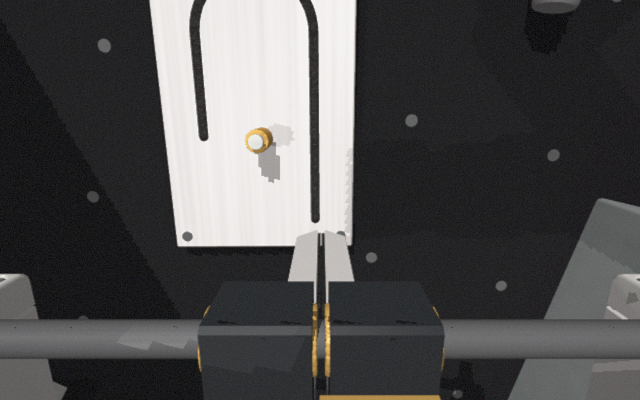

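The groove end is at (316,218), just left of the tips at (320,232), which matches the computed correction of -2.5 mm along tool y. I'll go down and trace the long leg.

>>> carry_out:
  targets:
    - [1,0.5,-0.2,0.1,0]
    - [1,1,0,0,0]
    - [1,1,0,0,0]
    - [1,0.7,0,0,0]
    - [1,0.3,0,0,0]
    - [1,0,0,0,0]
    - [1,0,0,0,0]
    - [1,0,0,0,0]

```text
time: 5.25
tool_pos: [0.6042, -0.277, 0.026]
ee_rot: [0.899, 1.57, -0.441]
wrist_force: [0.4, -0.2, -0.0]
width: 0.0007
```

```bash
cat > chk.py <<'E'
from h import *
from bench import robot
o=robot.get_obs();R=tool(o);p=np.mean([robot.get_obs()["tool_pos"] for _ in range(5)],0)
th=1.803;t=np.array([.5532,-.2123]);c,s=np.cos(th),np.sin(th);Q=np.array([[c,-s],[s,c]])
print("tcp",p.round(4),"plate mm",((p[:2]-t)@Q*1e3).round(1),"gp",((p-.019*R[:,0])[:2]-t)@Q*1e3,R.round(3).tolist(),o["wrist_force"].round(1),o["time"])
E
python3 chk.py
```

```text
tcp [ 0.6042 -0.277   0.026 ] plate mm [-74.7 -34.7] gp [-74.6793124  -34.73188049] [[0.001, 0.974, 0.228], [-0.0, 0.228, -0.974], [-1.0, 0.001, 0.001]] [ 0.4 -0.2 -0. ] 5.25
```

>>> carry_out:
  targets:
    - [1,0,0,-0.5,0]
    - [1,0,0,-0.5,0]
    - [1,0,0,-0.5,0]
    - [1,0,0,-0.5,0]
    - [1,0,0,-0.5,0]
    - [1,0,0,-0.5,0]
    - [1,0,0,-0.5,0]
    - [1,0,0,-0.5,0]
    - [1,0,0,-0.5,0]
    - [1,0,0,-0.5,0]
    - [1,0,0,-0.5,0]
    - [1,0,0,-0.5,0]
    - [1,0,0,-0.5,0]
    - [1,0,0,-0.5,0]
    - [1,0,0,-0.5,0]
    - [1,0,0,-0.5,0]
    - [1,0,0,-0.5,0]
    - [1,0,0,-0.5,0]
    - [1,0,0,-0.5,0]
    - [1,0,0,-0.5,0]

```text
time: 7.25
tool_pos: [0.5809, -0.179, 0.0255]
ee_rot: [2.73, 1.571, 1.39]
wrist_force: [0.4, -0.1, 0.5]
width: 0.0005
```

```bash
python3 chk.py; python3 -c "
import numpy as np
a=np.linspace(0,np.pi,23);x=3.5*np.sin(a);y=3.5*(1-np.cos(a))
print([[1,0,-round(b,2),-round(c,2),0] for b,c in zip(np.diff(y),np.diff(x))])"
```

```text
tcp [ 0.5809 -0.179   0.0255] plate mm [ 26.  -34.6] gp [ 26.00403938 -34.58493977] [[0.0, 0.974, 0.228], [0.0, 0.228, -0.974], [-1.0, 0.0, -0.0]] [ 0.4 -0.1  0.5] 7.25
[[1, 0, np.float64(-0.04), np.float64(-0.5), 0], [1, 0, np.float64(-0.11), np.float64(-0.49), 0], [1, 0, np.float64(-0.17), np.float64(-0.47), 0], [1, 0, np.float64(-0.24), np.float64(-0.44), 0], [1, 0, np.float64(-0.3), np.float64(-0.4), 0], [1, 0, np.float64(-0.35), np.float64(-0.35), 0], [1, 0, np.float64(-0.4), np.float64(-0.3), 0], [1, 0, np.float64(-0.44), np.float64(-0.24), 0], [1, 0, np.float64(-0.47), np.float64(-0.17), 0], [1, 0, np.float64(-0.49), np.float64(-0.11), 0], [1, 0, np.float64(-0.5), np.float64(-0.04), 0], [1, 0, np.float64(-0.5), np.float64(0.04), 0], [1, 0, np.float64(-0.49), np.float64(0.11), 0], [1, 0, np.float64(-0.47), np.float64(0.17), 0], [1, 0, np.float64(-0.44), np.float64(0.24), 0], [1, 0, np.float64(-0.4), np.float64(0.3), 0], [1, 0, np.float64(-0.35), np.float64(0.35), 0], [1, 0, np.float64(-0.3), np.float64(0.4), 0], [1, 0, np.float64(-0.24), np.float64(0.44), 0], [1, 0, np.float64(-0.17), np.float64(0.47), 0], [1, 0, np.float64(-0.11), np.float64(0.49), 0], [1, 0, np.float64(-0.04), np.float64(0.5), 0]]
```

>>> carry_out:
  targets:
    - [1,-0.1,0,-0.5,0]
    - [1,0,0,-0.5,0]
    - [1,0,0,-0.4,0]
    - [1,0,-0.04,-0.5,0]
    - [1,0,-0.11,-0.49,0]
    - [1,0,-0.17,-0.47,0]
    - [1,0,-0.24,-0.44,0]
    - [1,0,-0.3,-0.4,0]
    - [1,0,-0.35,-0.35,0]
    - [1,0,-0.4,-0.3,0]
    - [1,0,-0.44,-0.24,0]
    - [1,0,-0.47,-0.17,0]
    - [1,0,-0.49,-0.11,0]
    - [1,0,-0.5,-0.04,0]
    - [1,0,0,0,0]

```text
time: 8.75
tool_pos: [0.5349, -0.1398, 0.0264]
ee_rot: [-2.02, 1.57, 2.923]
wrist_force: [0.9, -0.0, -0.1]
width: 0.0005
```

```bash
python3 chk.py
python3 - <<'E'
from h import *
from bench import robot
s=robot.snapshot("wrist");np.savez("w3.npz",**s);cv2.imwrite("pics/w3.png",s["image"][:,:,::-1])
E
```

```text
tcp [ 0.5349 -0.1398  0.0264] plate mm [74.8  1.1] gp [74.75983261  1.08684741] [[-0.0, 0.974, 0.228], [0.0, 0.228, -0.974], [-1.0, -0.0, -0.0]] [ 0.9 -0.  -0.1] 8.75
```

View pics/w3.png

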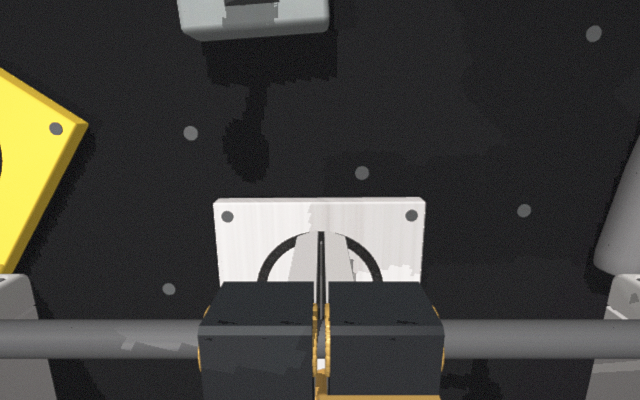

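The wrist view shows the tips at (320,233), right at the apex of the bend and centred between the plate edges at 215 and 425. I'll continue round the bend and along the short leg.

>>> carry_out:
  targets:
    - [1,0,-0.5,0.04,0]
    - [1,0,-0.49,0.11,0]
    - [1,0,-0.47,0.17,0]
    - [1,0,-0.44,0.24,0]
    - [1,0,-0.4,0.3,0]
    - [1,0,-0.35,0.35,0]
    - [1,0,-0.3,0.4,0]
    - [1,0,-0.2,0.44,0]
    - [1,0,-0.13,0.47,0]
    - [1,0,-0.08,0.49,0]
    - [1,0,-0.04,0.5,0]
    - [1,0,0,0.5,0]
    - [1,0,0,0.5,0]
    - [1,0,0,0.5,0]
    - [1,0,0,0.5,0]
    - [1,0,0,0.5,0]
    - [1,0,0,0.5,0]

```text
time: 10.5
tool_pos: [0.5175, -0.2112, 0.0264]
ee_rot: [2.699, 1.571, 1.358]
wrist_force: [-0.1, -0.1, -0.1]
width: 0.0005
```

```bash
python3 chk.py
```

```text
tcp [ 0.5175 -0.2112  0.0264] plate mm [ 9.3 34.5] gp [ 9.31801194 34.52580421] [[0.0, 0.974, 0.228], [0.0, 0.228, -0.974], [-1.0, 0.0, -0.0]] [-0.1 -0.1 -0.1] 10.5
```

>>> carry_out:
  targets:
    - [1,0,0,0.5,0]
    - [1,0,0,0.5,0]
    - [1,0,0,0.5,0]
    - [1,0,0,0.5,0]
    - [1,0,0,0.5,0]
    - [1,0,0,0.4,0]
    - [1,0,0,0,0]
    - [1,0,0,0,0]
    - [1,0,0,0,0]

```text
time: 11.4
tool_pos: [0.5239, -0.2388, 0.0264]
ee_rot: [-3.057, 1.57, 1.886]
wrist_force: [-0.0, -0.9, -0.2]
width: 0.0002
```

```bash
python3 chk.py
```

```text
tcp [ 0.5239 -0.2388  0.0264] plate mm [-19.1  34.6] gp [-19.0686241   34.59848944] [[-0.0, 0.974, 0.228], [0.0, 0.228, -0.974], [-1.0, -0.0, -0.0]] [-0.  -0.9 -0.2] 11.4
```

>>> carry_out:
  targets:
    - [1,-1,0,0,0]
    - [1,-3,0,0,0]
    - [1,-4,0,0,0]
    - [1,-4,0,0,0]
    - [1,-4,0,0,0]
    - [1,0,-1.2,-2.5,0]
    - [1,0,-1.2,-2.5,0]
    - [1,0,-1.2,-2.5,0]
    - [1,0,-1.2,-2.5,0]
    - [1,0,-1.2,0,0]
    - [1,0,-1.2,0,0]
    - [1,0,0,0,0]
    - [1,0,0,0,0]

```text
time: 12.7
tool_pos: [0.4312, -0.1591, 0.1867]
ee_rot: [0.977, 1.57, -0.365]
wrist_force: [-0.1, -0.0, 0.3]
width: 0.0002
```

```bash
python3 chk.py
python3 - <<'E'
from h import *
from bench import robot
s=robot.snapshot("wrist");np.savez("w4.npz",**s);cv2.imwrite("pics/w4.png",s["image"][:,:,::-1])
E
```

```text
tcp [ 0.4312 -0.1591  0.1867] plate mm [ 79.9 106.4] gp [ 79.89197549 106.44863657] [[0.001, 0.974, 0.227], [-0.0, 0.227, -0.974], [-1.0, 0.001, 0.0]] [-0.1 -0.   0.3] 12.7
```

View pics/w4.png

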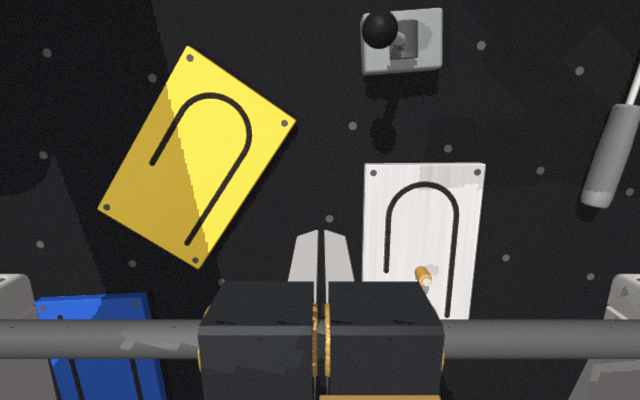

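The picture shows the ball at (380,29) and the box top with corners near (361,13), (441,8), (442,67) and (363,74). The standoff is still upright at (425,278).

Run:
```python
from h import *
T=dict(np.load("top0.npz"));w=dict(np.load("w4.npz"))
c1=lambda l:(np.array(l,float)+.5)/6-.5+[310,165]
b,e=tri(T,c1([(110,410)]),w,[[380,29]]);print("ball",b,e,onz(w,[[380,29]],.085))
B=onz(w,[(361,13),(441,8),(442,67),(363,74)],.025)[:,:2];print(B,B.mean(0))
th,_,t,r=fit(np.array([[-35,25],[35,25],[35,-25],[-35,-25]])/1e3,B);print(th,t,r*1e3)
from bench import robot
o=robot.get_obs();R=tool(o);th=.30;d=np.array([np.cos(th),np.sin(th)]);piv=np.array([.4735,-.0185])
for k in(-.080,.008):
  g=np.r_[piv+k*d,.07];print(k,g,(g-o["tool_pos"])@R*100)
```

```text
ball [ 0.44565384 -0.02641722  0.08262184] 0.0033957434668932837 [[ 0.44370097 -0.02681725  0.085     ]]
[[ 0.43064439 -0.00528507]
 [ 0.49685167  0.01414618]
 [ 0.51257919 -0.03146389]
 [ 0.44511696 -0.0532589 ]] [ 0.47129805 -0.01896542]
0.3035061401473257 [ 0.47129805 -0.01896542] [[ 0.21834302  0.28336266]
 [-0.37498965 -1.20613843]
 [ 0.4091308   0.89851407]
 [-0.25248418  0.0242617 ]]
-0.08 [ 0.39707308 -0.04214162  0.07      ] [ 11.64945684  -0.69235719 -12.15150712]
0.008 [ 0.48114269 -0.01613584  0.07      ] [ 11.65265435   8.08551401 -12.77517919]
```

>>> carry_out:
  targets:
    - [1,0,0,0,-4.3]
    - [1,0,0.3,-2.2,0]
    - [1,0,0,-2.5,0]
    - [1,0,0,-2.5,0]
    - [1,0,0,-2.5,0]
    - [1,0,0,-2.5,0]
    - [1,2,0,0,0]
    - [1,3,0,0,0]
    - [1,3,0,0,0]
    - [1,2,0,0,0]
    - [1,1.7,0,0,0]
    - [1,0,0,0,0]
    - [1,0,0,0,0]
    - [1,0,0,0,0]

```text
time: 14.15
tool_pos: [0.3983, -0.0412, 0.0707]
ee_rot: [1.079, 1.569, -0.186]
wrist_force: [-0.3, 0.4, 0.9]
width: 0.0002
```

```bash
cat > lev.py <<'E'
from h import *
from bench import robot
o=robot.get_obs();R=tool(o);th=.3035;c,s=np.cos(th),np.sin(th)
print(o["tool_pos"],"box mm",(o["tool_pos"][:2]-[.4725,-.0187])@np.array([[c,-s],[s,c]])*1e3,R.round(3).tolist(),o["wrist_force"].round(1))
E
python3 lev.py
```

```text
[ 0.39834978 -0.04119747  0.07069013] box mm [-77.48492396   0.69143555] [[0.002, 0.954, 0.3], [-0.0, 0.3, -0.954], [-1.0, 0.002, 0.001]] [-0.3  0.4  0.9]
```

>>> carry_out:
  targets:
    - [1,0,0.5,0,0]
    - [1,0,0.5,0,0]
    - [1,0,0.5,0,0]
    - [1,0,0.5,0,0]
    - [1,0,0.5,0,0]
    - [1,0,0.5,0,0]
    - [1,0,0.5,0,0]
    - [1,0,0.5,0,0]
    - [1,0,0.5,0,0]
    - [1,0,0.5,0,0]
    - [1,0,0.5,0,0]
    - [1,0,0.5,0,0]
    - [1,0,0.5,0,0]
    - [1,0,0.5,0,0]
    - [1,0,0.5,0,0]
    - [1,0,0.5,0,0]
    - [1,0,0,0,0]

```text
time: 15.85
tool_pos: [0.4741, -0.0165, 0.0693]
ee_rot: [2.308, 1.57, 1.043]
wrist_force: [0.2, -0.6, -0.2]
width: 0.0005
```

```bash
python3 lev.py
python3 - <<'E'
from h import *
from bench import robot
s=robot.snapshot("top")
cv2.imwrite("pics/t2.png",cv2.resize(s["image"][150:260,190:440],None,fx=3,fy=3,interpolation=cv2.INTER_CUBIC)[:,:,::-1])
E
```

```text
[ 0.47412192 -0.01649918  0.06929487] box mm [2.20553547 1.61550445] [[0.0, 0.954, 0.301], [0.0, 0.301, -0.954], [-1.0, 0.0, -0.0]] [ 0.2 -0.6 -0.2]
```

Force is still about 1 N. I'll creep on towards the stop in small steps, watching the wrist force.

>>> carry_out:
  targets:
    - [1,0,0.2,0,0]
    - [1,0,0.2,0,0]
    - [1,0,0.2,0,0]
    - [1,0,0,0,0]

```text
time: 16.3
tool_pos: [0.4794, -0.0149, 0.0694]
ee_rot: [2.286, 1.571, 1.021]
wrist_force: [-1.0, -0.0, -1.0]
width: 0.0005
```

>>> carry_out:
  targets:
    - [1,0,0.1,0,0]
    - [1,0,0.1,0,0]
    - [1,0,0,0,0]

```text
time: 16.6
tool_pos: [0.4808, -0.0145, 0.0694]
ee_rot: [-1.712, 1.57, -2.977]
wrist_force: [-2.5, -1.1, 0.1]
width: 0.0003
```

```bash
python3 lev.py
python3 - <<'E'
from h import *
from bench import robot
s=robot.snapshot("scene");np.savez("s5.npz",**s)
cv2.imwrite("pics/s5.png",cv2.resize(s["image"][130:280,230:400],None,fx=4,fy=4,interpolation=cv2.INTER_CUBIC)[:,:,::-1])
E
```

```text
[ 0.48077697 -0.01448268  0.06936762] box mm [9.1590768  1.55090499] [[-0.001, 0.954, 0.301], [-0.0, 0.301, -0.954], [-1.0, -0.001, -0.0]] [-2.5 -1.1  0.1]
```

View pics/s5.png

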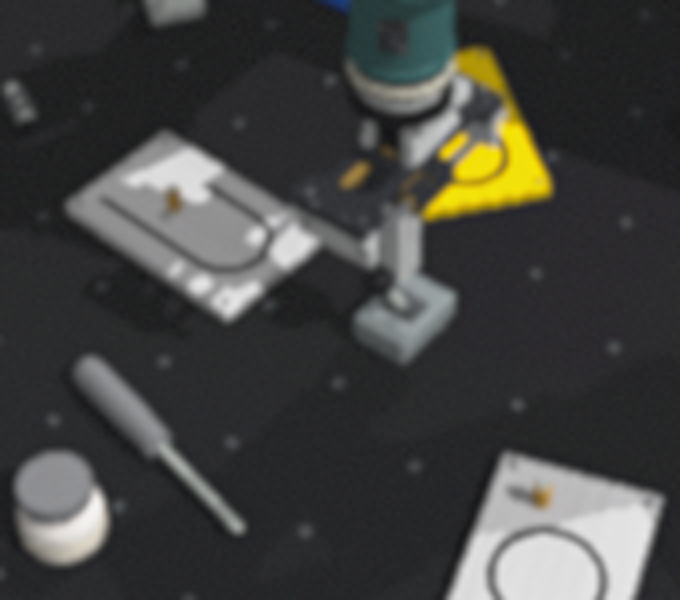

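The lever leans away from the robot, with the ball dark near (378,285). The force has risen to 2.7 N, so I'll press a little more until the stop is clearly felt.

>>> carry_out:
  targets:
    - [1,0,0.1,0,0]
    - [1,0,0.1,0,0]
    - [1,0,0,0,0]

```text
time: 16.95
tool_pos: [0.481, -0.0144, 0.0693]
ee_rot: [-1.626, 1.565, -2.891]
wrist_force: [-7.7, -2.3, 3.7]
width: 0.0006
```

>>> carry_out:
  targets:
    - [1,0,0.1,0,0]
    - [1,0,0,0,0]
    - [1,0,0,0,0]

```text
time: 17.25
tool_pos: [0.481, -0.0144, 0.0692]
ee_rot: [-1.619, 1.563, -2.884]
wrist_force: [-10.8, -4.1, 4.4]
width: 0.0005
```

The tool stopped at 0.481 m while the force climbed to 12 N, so the lever is on its stop. I'll back off and look.

>>> carry_out:
  targets:
    - [1,0,-0.5,0,0]
    - [1,0,-1,0,0]
    - [1,0,-2,0,0]
    - [1,0,-2,0,0]
    - [1,0,-2,0,0]
    - [1,0,-2,0,0]
    - [1,-3,0,0,0]
    - [1,-4,0,0,0]
    - [1,-4,0,0,0]
    - [1,-2,0,5,0]
    - [1,0,0,5,0]
    - [1,0,0,3,0]
    - [1,0,0,0,0]
    - [1,0,0,0,0]

```text
time: 18.65
tool_pos: [0.4313, -0.1627, 0.1979]
ee_rot: [2.369, 1.57, 1.102]
wrist_force: [0.8, -0.8, 0.1]
width: 0.0002
```

```bash
python3 lev.py
python3 - <<'E'
from h import *
from bench import robot
w=robot.snapshot("wrist");np.savez("w6.npz",**w)
s=robot.snapshot("scene")["image"]
a=cv2.resize(w["image"],(480,300));b=cv2.resize(s[130:280,230:400],(340,300),interpolation=cv2.INTER_CUBIC)
t=robot.snapshot("top")["image"];np.save("t6.npy",t)
cv2.imwrite("pics/f.png",np.vstack([np.hstack([w["image"][:200,:480],np.zeros((200,320,3),np.uint8)]),np.hstack([cv2.resize(t[130:280,140:500],(520,217)),b[:217,:280]])])[:,:,::-1])
E
```

```text
[ 0.43134425 -0.16267026  0.1979289 ] box mm [ -82.30203263 -125.09039874] [[0.0, 0.954, 0.3], [0.001, 0.3, -0.954], [-1.0, 0.001, -0.001]] [ 0.8 -0.8  0.1]
```

View pics/f.png

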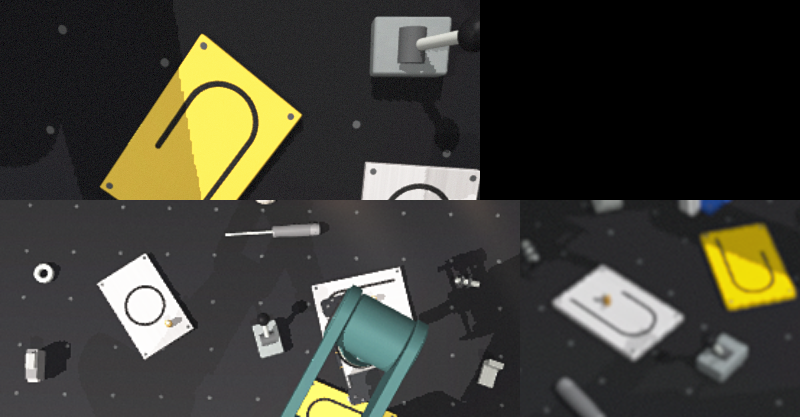

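The lever now leans away from the robot, with its ball at about (474,36) in the wrist view, and the plates and standoffs stand as before. I'll check the ball position numerically, then hand in.

Run:
```python
from h import *
from bench import robot
w=dict(np.load("w6.npz"));im=w["image"][5:70,440:520];m=(im.max(2)<16).astype(np.uint8)
n,l,st,c=cv2.connectedComponentsWithStats(m);i=1+st[1:,4].argmax();uv=c[i]+[440,5];print(uv,st[i])
p=onz(w,[uv],.083)[0,:2];p2=onz(w,[[474,36]],.083)[0,:2];d=np.array([np.cos(.3035),np.sin(.3035)])
x=[(q-[.4725,-.0187])@d for q in(p,p2)];print("tip along box x mm (0.88rad ->",70*np.sin(.88-.5),", stop 33.5):",np.array(x)*1e3)
if x[1]>.029: print(robot.close_job())
```

```text
[473.33333333  49.33333333] [33 44  2  2  3]
tip along box x mm (0.88rad -> 25.964432858908786 , stop 33.5): [33.80466361 33.29134612]
the job is handed in; nothing more can be done
None
```

The dry run is done and handed in. No verdict came back, so success rests on my own checks.

- **Groove:** I traced the aluminium J groove from the end of the long leg to the end of the short leg. The closed fingertips were about 14 mm above the plate, moving at about 50 mm/s. At the five points I checked, they were about 1 mm or less from the groove line as measured. The wrist force stayed at sensor noise level, so I saw no sign of touching the plate.
- **Lever:** I then pushed the lever over until the force rose to about 12 N with no further movement, and backed off clear.
- **Last checks:** The ball measured about 33.3 mm along the box's x axis, by my pixel reading; the far stop is at 33.5 mm and 26 mm was needed. In the last picture both plates, the standoffs and the nearby bystanders looked undisturbed; I did not measure them. The jar was outside that picture and the arm hid part of the J plate from above.
- **What disagreed:**
    - The scene camera's plate fit was up to 9 mm off the top view's, because I picked the bend point badly in that blurred picture. I used the top and wrist views instead, which agreed to about 2–3 mm.
    - My automatic search for the ball found only a 3-pixel speck, so that value (33.8 mm) doesn't count.

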